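# Hand over the ball level

### The job

The customer wants the ball level, the shallow two-handled brass dish with a loose steel ball on the teak stand: slide the stand's steel catch fully back to its stop to free the dish, take the dish by one handle and lift it straight up a hand's breadth off the stand. Then, keeping the dish over the stand, turn it a quarter turn so that the handle you hold comes to the catch side and the free handle points squarely out over the curved lip to the customer. Keep it level throughout with the ball near the middle, disturb nothing else, and finish still holding it there, level and at rest with the ball in the middle: do not put it down.

Things in the scene. Friction and masses are not known exactly. Their poses are not given: they have to be found in the camera images.
- stand: Fixed polished teak stand, its round plinth 144 mm across and 35 mm high; origin on the shelf under the plinth's centre, z up. +x (away from the robot, to the customer) is the side of the curved lip; on the -x side a tail 56 mm wide runs out to x = -175 mm and carries the catch's steel track. The dish sits centred, its handles to the stand's left (+y) and right (-y), up to 0.12 rad out of square.
- seat (a point): Centre of the plinth's top, where the dish's foot stands, 35 mm above the shelf. A teak ring 6 mm high round it locates the foot, about 2.5 mm loose all round.
- lip (a point): Middle of the curved lip's top edge, at x = 76 mm in the stand's frame, 52 mm above the shelf. The lip is an upright teak arc round the plinth, up to 50 degrees either side of +x.
- catch (a joint): Travel of the steel sliding catch, m: 0 shut, 0.040 open at its stop; it grows as the catch moves along the stand's -x, away from the dish. Starts 0 to 0.008. Shut, its tongue (14 mm wide, 4 mm thick) reaches up to 16 mm in over the dish's rim, about 4 mm above it, so the dish cannot be lifted; past 0.020 it is clear of the rim. Friction 2 N, no spring: it stays where left.
- catch_grip (a point): Centre of the catch's upright grip block, 16 mm along the track (stand x), 18 mm across it (stand y), 22 mm high, 84 mm above the shelf; it moves with the catch. Shut it is at x = -98 mm in the stand's frame, open at -138 mm. The tongue runs from its foot towards the dish.
- dish: The ball level: shallow brass dish, rim 139 mm across and 30 mm above its underside, on a foot 60 mm across, with two alike teak handles; 0.19 to 0.30 kg. Origin in the centre of its underside (35 mm above the shelf when seated), z up, y to its left handle. Its inside slopes to the middle: 7 degrees out to 22 mm from it, 13 degrees to 46 mm, then 24 degrees to the rim.
- dish_middle (a point): Middle of the dish's inside, 12 mm above its underside.
- left_handle (a point): Centre of the grip of the handle on the dish's +y side, 100 mm from the dish's axis, 24 mm above its underside (59 mm above the shelf when seated). A teak bar along the dish's y, 75 to 123 mm from the axis, 18 mm wide (dish x), 18 mm high; open space below. The dish weighs to one side of a grip here (about 0.3 N m): grip with 60 N or more.
- right_handle (a point): The same on the dish's -y side.
- ball_center (a point): Centre of the loose steel ball, 25 mm across, 60 g, that lies in the middle of the dish.
- bowl: Bystander: brass bowl 90 mm across, 40 mm high, standing to the left of the stand's lip; origin under its centre.
- horn_coin: Bystander: dark horn carrom coin, 31 mm across, 8 mm thick, lying in front of the lip; origin under its centre.
- pale_coin: Bystander: pale wooden carrom coin of the same size, lying to the right of the catch's track; origin under its centre.
- tin: Bystander: aluminium tin, 68 mm across, 100 mm high, out at one side of the shelf; origin under its centre.
- coin_case: Bystander: open wooden coin case 180 x 120 mm, 40 mm high, out at the other side of the shelf; origin under its centre.
Things that resemble listed ones, but are neither listed nor needed, are in the scene too. There is more than one size of the dish; the job needs the larger.

How it is judged (in metres and radians):
On the way, in this order (a step that is already met when the one before it is completed fails the run):
1. the catch is slid back to its stop (travel over 35 mm) while the dish still sits on the stand (value of joint catch above 0.035 m and distance of dish from where it was at the start of the episode below 0.012 m), for 0.2 s.
2. the dish is lifted 35 mm or more by a handle, not yet turned (handles still within 0.5 rad of the stand's y), the ball in it (z of dish in the frame of stand above 0.07 m and angle between the y axis of dish and the y axis of stand, either way round below 0.5 rad and contact force between the fingers and dish above 2 N and distance between ball_center and dish_middle below 0.042 m), for 0.1 s.
At the end, for the whole second after the job is handed in: Catch open (over 33 mm); dish held by its catch-side handle 50 to 200 mm above its seat, within 60 mm of the stand's axis, free handle over the lip within 12 degrees of square, level within 6 degrees, still; ball within 15 mm of its middle; bystanders within 20 mm of their places (value of joint catch above 0.033 m and z of dish in the frame of stand between 0.085 and 0.235 m and horizontal distance between dish and stand below 0.06 m and angle between the y axis of dish and the x axis of stand, either way round below 0.21 rad and ((x of left_handle in the frame of stand below -0.03 m and x of right_handle in the frame of stand above 0.03 m and distance between the grasp point and left_handle below 0.045 m) or (x of right_handle in the frame of stand below -0.03 m and x of left_handle in the frame of stand above 0.03 m and distance between the grasp point and right_handle below 0.045 m)) and contact force between the fingers and dish above 2 N and contact force between dish and stand below 0.1 N and angle between dish's own z axis and vertical below 0.105 rad and linear speed of dish below 0.03 m/s and angular speed of dish below 0.2 rad/s and horizontal distance between ball_center and dish_middle below 0.015 m and distance between ball_center and dish_middle below 0.025 m and distance of each of bowl, horn_coin, pale_coin, tin, coin_case from where it was at the start of the episode below 0.02 m); the arm keeps its last pose, push and grip.
It fails at once if the ball strays more than 35 mm from the middle of the dish (horizontal distance between ball_center and dish_middle above 0.035 m).
It fails at once if the dish tips more than 14 degrees (angle between dish's own z axis and vertical above 0.25 rad).
It fails at once if a bystander is pushed more than 20 mm (distance of any of bowl, horn_coin, pale_coin, tin, coin_case from where it was at the start of the episode above 0.02 m).
It also fails if it takes over 67 s, if anything falls off the work surface, if the arm or the gripper's body presses on something with over 40 N, if the wrist force passes 120 N, or if a joint passes its speed limit or range.

### The arm

A 6-joint arm with a two-finger parallel gripper is mounted at the origin on the work surface. World frame = base frame: x ahead of the robot, y to its left, z up, the work surface at z = 0. Lengths are in m, angles in degrees, forces in N, time in s.
With the tool pointing down it reaches from about 0.35 to 0.875 m from the base axis. Payload 4.2 kg.
Tool frame: the origin (TCP) lies midway between the tips of the shut fingers; the grasp point (between the pads) lies 19 mm behind it; y points along the fingers, x is the direction in which the jaws open and shut, and the axes are right-handed (so a half turn about y gives the same grasp; the last joint's range is limited). The gripper opens to 87 mm and grips with 3 to 60 N. Pads are 19 mm wide; open, the fingers measure 117 mm over their backs; the gripper's body (75 mm by 190 mm) begins 51 mm behind the grasp point.
Start: joints at [-58.235, 22.042, 0.453, 0, -68.411, -14.817], TCP at [0.182, -0.598, 0.223] pointing down, gripper open.
Joint ranges: [-179.83, 179.83], [-69.29, 118.12], [-61.27, 80.66], [-181.25, 117.63], [-171.15, -9.14], [-177.46, 177.46]. Speed limits (degrees/s): [159.86, 159.86, 180, 180, 180, 180].

### API

Orientations are given as a 3x3 rotation matrix whose columns are the frame's x, y, z axes.
In Python, from station import * gives the robot as it stands.
- The arm moves only by the tool jog_arm, never from a script. Its argument "series" is a list of rows, each a list of 3 entries, a list of its own where there are three numbers: the shift along the tool's x, y, z in m, then the turn, a rotation vector about the tool's x, y, z in degrees, then the finger opening in m, from 0 to 0.087. A call has 1 to 10 rows; each row shifts and turns the commanded pose from where the row before left it, along the tool's axes as they then stand; what a row does not reach is not made up. A row lasts 1/8 s, in which the tool goes at most 62.5 mm and 10.7 degrees, less where a joint would pass 70% of its speed; a pose out of reach is approached as far as the arm can. A call is refused whole if a number of a shift passes 0.0625 or a number of a turn 10.7, either way. A call with a gripper value outside its range is refused whole. The fingers move at their own pace and stop on an object; the grip force is fixed at half the most. Time passes only in rows, so rows that do not move let the fingers close. It gives the time, the measured TCP pose, the force and the opening at its end, in the units of the state.
- sense(): the state, without advancing time (a new reading comes with each control period).
- capture(name): name is "side" or "top"; returns the picture (480x640x3 uint8, red, green, blue); there is no depth.
- camera_info(name): a dict with "fx", "fy", "cx", "cy" (pixels), "rvec" (rotation vector, rad) and "tvec" (3), from world to camera coordinates, as OpenCV has them. Camera axes: x right, y down, z forward; pixel columns grow to the right and rows downward; lengths in m; the calibration is good to about 2 mm. A picture is of the moment at which its call begins. camera_info takes no time and is no camera call.
- finish_job(): hands the job in, once; it reports no verdict.
The state is a dict: "time_s": time; "joints": joint angles; "joint_velocities": joint speeds; "effort": joint torques, N m; "tcp_pos": TCP position; "ee_rot": TCP orientation; "wrist_force": force on the tool from outside, world axes, zero at the start; "moment": the same for the moment, N m; "gripper_width": opening from 0.0 (shut) to 1.0 (fully open).
Only numpy, scipy, OpenCV 4.12 (cv2) and the standard library are available. Lean on these libraries where they do the work, as an engineer would, in place of code of your own. Each camera call takes 0.05 s, during which the arm holds its last target. There are 200 camera calls.

## Working session

There is one attempt and no reset: what is moved stays moved. The work goes in short steps, Python scripts to look and compute and a tool call to move; the robot and the scene stay as the last step left them, time stands still between calls to the robot, and variables do not carry over. Pictures are saved under pics/ and viewed, about 8 in all and at most 12, crops included, and the job is handed in when it is done.

Besides the shell and the picture viewer there is one more tool, called after "Call:" in YAML: its name, and indented under it one key for each argument. jog_arm: Moves the arm, as the interface text tells. Its arguments: {"type":"object","properties":{"series":{"type":"array","items":{"type":"array"}}},"required":["series"]}

```bash
mkdir -p pics; ls; python3 - <<'E'
from station import *
import cv2
for n in("top","side"):
    im=capture(n); cv2.imwrite(f"pics/{n}0.png",im[:,:,::-1]); print(n,camera_info(n))
s=sense(); print(s)
E
```

```text
pics
top {'fx': 564.7202812801949, 'fy': 564.7202812801949, 'cx': 323.7442946791082, 'cy': 239.4998042792878, 'rvec': array([ 2.19048546, -2.14447411,  0.11912407]), 'tvec': array([-0.00572751,  0.56977098,  1.38455308])}
side {'fx': 456.50007125754746, 'fy': 456.50007125754746, 'cx': 315.0864558687472, 'cy': 240.7418282822876, 'rvec': array([ 0.51232256, -2.45442409,  1.47141455]), 'tvec': array([0.54447566, 0.18524545, 0.95623482])}
{'time_s': 0.1, 'joints': array([-5.82356262e+01,  2.20868384e+01,  3.87554819e-01, -2.28615657e-02,
       -6.84112894e+01, -1.48183260e+01]), 'joint_velocities': array([ 0.06197185, -0.07053526,  0.17170916,  0.14196389,  0.03185188,
        0.03656345]), 'effort': array([-6.94257596e-04, -3.91687953e+01,  1.87934232e+01,  4.23188746e+00,
        1.34667568e-02, -7.66137055e-05]), 'tcp_pos': array([ 0.18203768, -0.59734447,  0.2215699 ]), 'ee_rot': array([[-2.91329607e-01, -7.00469904e-04, -9.56622480e-01],
       [ 9.56620728e-01,  1.83609861e-03, -2.91330418e-01],
       [ 1.96052140e-03, -9.99998069e-01,  1.35174141e-04]]), 'wrist_force': array([-0.8106928 , -0.49528943, -0.04831058]), 'moment': array([-0.01302357, -0.06434615, -0.04725938]), 'gripper_width': 1.0030899931134485}
```

View pics/top0.png

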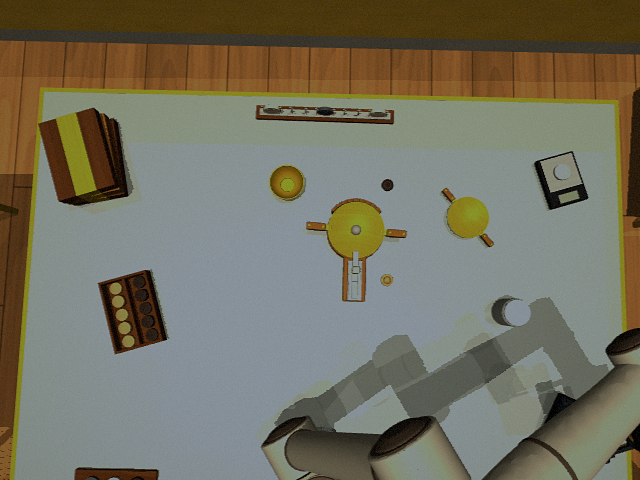

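View pics/side0.png

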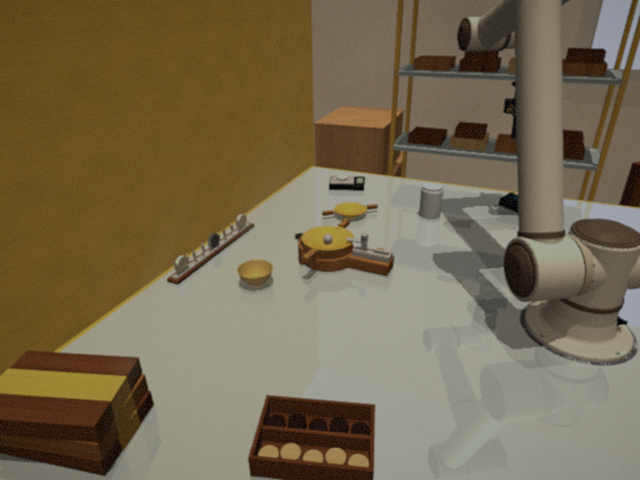

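The top view shows the stand with the dish centred at about (356,230). The handles are at (316,227) and (396,233), the catch grip is near (355,268) and the tail ends at (354,300). I'll measure these and enlarge the view.

```bash
cat > h.py <<'E'
from station import *
import cv2, numpy as np
def cam(n):
    c=camera_info(n); R=cv2.Rodrigues(np.array(c["rvec"]))[0]; t=np.array(c["tvec"]).ravel()
    K=np.array([[c["fx"],0,c["cx"]],[0,c["fy"],c["cy"]],[0,0,1]]); return K,R,t
def plane(n,uv,z):
    K,R,t=cam(n); o=-R.T@t; d=R.T@np.linalg.solve(K,[uv[0],uv[1],1.]); return o+d*(z-o[2])/d[2]
def proj(n,p):
    K,R,t=cam(n); q=K@(R@np.array(p)+t); return q[:2]/q[2]
def crop(n,name,u0,v0,w,h,s):
    im=capture(n)[v0:v0+h,u0:u0+w,::-1]; cv2.imwrite("pics/"+name,cv2.resize(im,None,fx=s,fy=s,interpolation=cv2.INTER_CUBIC))
E
python3 - <<'E'
from h import *
crop("top","t1.png",295,180,120,130,4.6)
im=capture("top"); hsv=cv2.cvtColor(im,cv2.COLOR_RGB2HSV)
sub=np.zeros(im.shape[:2],bool); sub[185:310,300:410]=1
H,S,V=cv2.split(hsv)
for p in [(230,345),(227,314),(233,398),(206,340),(275,346),(268,355)]: print(p,hsv[p])
for nm,m in (("yellow",(H>20)&(H<32)&(S>150)&sub),("teak",(H<19)&(S>100)&sub)):
    n,l,st,c=cv2.connectedComponentsWithStats(m.astype(np.uint8))
    for i in range(1,n):
        if st[i,4]>15: print(nm,st[i],c[i])
E
```

```text
(230, 345) [ 29 213 135]
(227, 314) [ 15 203 132]
(233, 398) [ 15 215 129]
(206, 340) [ 29 199  68]
(275, 346) [ 15 201 133]
(268, 355) [ 53  30 146]
yellow [ 327  201   58   57 2219] [355.39161785 229.4308247 ]
teak [382 185  11   6  36] [387.55555556 186.86111111]
teak [332 199  49  15 150] [355.22666667 203.82      ]
teak [306 222  20   9 128] [315.7109375 225.8515625]
teak [387 229  19   9 126] [396.11111111 233.12698413]
teak [328 237  45  65 436] [351.80963303 274.31880734]
teak [383 276   8   8  23] [386.2173913  279.43478261]
```

View pics/t1.png

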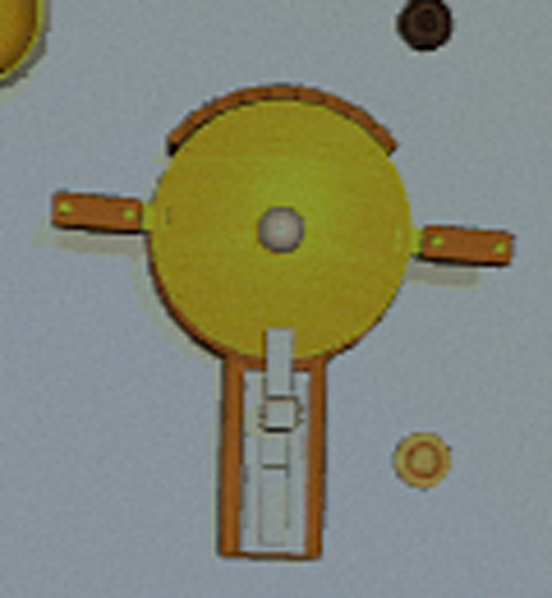

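The crop shows:
- Handle bars centred at about (97,212) and (466,245).
- Ball at (282,230).
- Grip block top at (281,412).
- Tail end corners at (219,555) and (322,555).
- Pale coin at (423,460).

```bash
python3 - <<'E'
from h import *
f=lambda u,v:(295+(u-2)/4.6,180+(v-2)/4.6)
P=dict(L=(97,210,.068),R=(467,245,.068),ball=(282,229,.0595),grip=(281,412,.095),tl=(219,555,.03),tr=(322,555,.03),lip=(282,91,.052),coin=(423,460,.008),rimL=(148,225,.065),rimR=(412,233,.065),rimT=(280,97,.065),rimB=(280,360,.065))
W={k:plane("top",f(u,v),z) for k,(u,v,z) in P.items()}
for k in W: print(k,W[k].round(4), np.hypot(*W[k][:2]).round(3), "side px",proj("side",W[k]).round(1))
d=W["L"]-W["R"]; print("LR",np.linalg.norm(d),np.degrees(np.arctan2(d[1],d[0])),(W["L"]+W["R"])/2)
for c in ((W["L"]+W["R"])/2,W["ball"],(W["rimL"]+W["rimR"])/2):
  g=c-W["grip"]; print("axis",np.hypot(*g[:2]),np.degrees(np.arctan2(g[1],g[0])))
g=W["lip"]-(W["tl"]+W["tr"])/2;print(np.hypot(*g[:2]),np.degrees(np.arctan2(g[1],g[0])))
crop("side","s1.png",285,205,120,80,6.5)
E
```

```text
L [0.6004 0.027  0.068 ] 0.601 side px [308.9 253.4]
R [ 0.5859 -0.17    0.068 ] 0.61 side px [343.3 222.3]
ball [ 0.5935 -0.0721  0.0595] 0.598 side px [327.2 239.6]
grip [ 0.4936 -0.0709  0.095 ] 0.499 side px [363.4 234.3]
tl [ 0.4195 -0.0425  0.03  ] 0.422 side px [387.3 267.6]
tr [ 0.4206 -0.098   0.03  ] 0.432 side px [392.9 257.1]
lip [ 0.6696 -0.0714  0.052 ] 0.673 side px [301.3 237.3]
coin [ 0.4738 -0.1545  0.008 ] 0.498 side px [379.2 250.9]
rimL [ 5.934e-01 -3.000e-04  6.500e-02] 0.593 side px [316.1 250. ]
rimR [ 0.5921 -0.141   0.065 ] 0.609 side px [337.4 227.2]
rimT [ 0.664  -0.0696  0.065 ] 0.668 side px [302.7 233.6]
rimB [ 0.5228 -0.0717  0.065 ] 0.528 side px [352.4 242.6]
LR 0.19744012073423997 85.78443523455142 [ 0.59317834 -0.07150252  0.068     ]
axis 0.0995785521705117 -0.3541661929908925
axis 0.09985654312028464 -0.6709090907661167
axis 0.09912848465738021 0.12456547097500971
0.24952618769050472 -0.26161862112908707
```

View pics/s1.png

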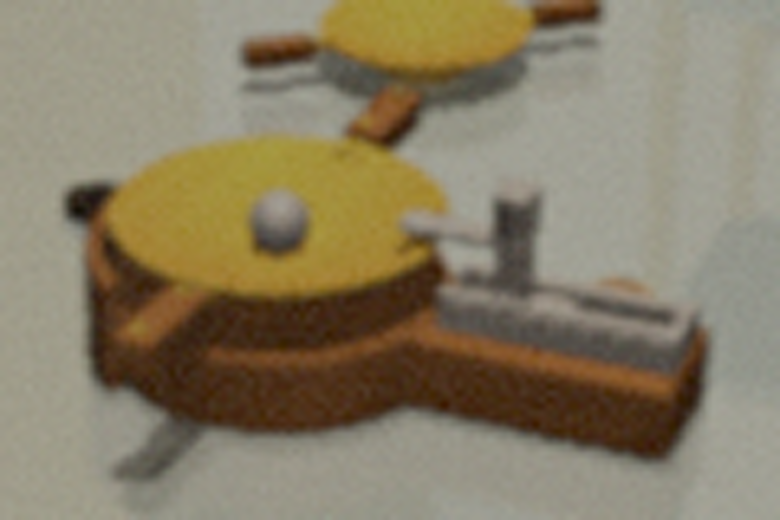

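The two views agree: the side projections match, and the handle spacing is 197 mm against 200. The stand centre is near (0.593,-0.0715), its axis is along world x within 0.5°, and the dish yaw is about -4.2°. The grip block is at (0.4935,-0.071). Now I'll move above the catch.

Call:
jog_arm:
  series:
    - [[0.041, 0, -0.045], [0, 0, 0], 0.05]
    - [[0.041, 0, -0.045], [0, 0, 0], 0.05]
    - [[0.041, 0, -0.045], [0, 0, 0], 0.05]
    - [[0.041, 0, -0.045], [0, 0, 0], 0.05]
    - [[0.041, 0, -0.045], [0, 0, 0], 0.05]
    - [[0.041, 0, -0.045], [0, 0, 0], 0.05]
    - [[0.041, 0, -0.045], [0, 0, 0], 0.05]
    - [[0.041, 0, -0.045], [0, 0, 0], 0.05]
    - [[0.041, 0, -0.045], [0, 0, 0], 0.05]
    - [[0.041, 0, -0.045], [0, 0, 0], 0.05]

```text
time_s: 1.5
tcp_pos: [0.4939, -0.0725, 0.2229]
ee_rot: [[-0.292, 0.001, -0.956], [0.956, 0.0, -0.292], [-0.0, -1.0, -0.001]]
wrist_force: [-0.7, 0.3, 0.2]
gripper_width: 0.575
```

Call:
jog_arm:
  series:
    - [[0, 0, 0], [0, 8.5, 0], 0.05]
    - [[0, 0, 0], [0, 8.5, 0], 0.05]
    - [[0, 0, 0], [0, 0, 0], 0.05]
    - [[0, 0, 0], [0, 0, 0], 0.05]

```text
time_s: 2.0
tcp_pos: [0.4931, -0.0746, 0.2226]
ee_rot: [[-0.001, 0.0, -1.0], [1.0, 0.0, -0.001], [0.0, -1.0, -0.0]]
wrist_force: [-0.8, 0.2, 0.3]
gripper_width: 0.569
```

Call:
jog_arm:
  series:
    - [[0.0035, 0.04, 0], [0, 0, 0], 0.05]
    - [[0, 0.04, 0], [0, 0, 0], 0.05]
    - [[0, 0.025, 0], [0, 0, 0], 0.05]
    - [[0, 0, 0], [0, 0, 0], 0.05]

```text
time_s: 2.5
tcp_pos: [0.4917, -0.0714, 0.116]
ee_rot: [[0.0, -0.005, -1.0], [1.0, -0.001, 0.0], [-0.001, -1.0, 0.005]]
wrist_force: [-0.4, 0.0, 0.3]
gripper_width: 0.572
```

```bash
python3 - <<'E'
from h import *
a=capture("top")[180:310,295:415,::-1];b=capture("side")[190:290,285:405,::-1]
r=lambda i:cv2.resize(i,(390,int(390*i.shape[0]/i.shape[1])),interpolation=cv2.INTER_CUBIC)
a,b=r(a),r(b);o=np.zeros((max(len(a),len(b)),780,3),np.uint8);o[:len(a),:390]=a;o[:len(b),390:]=b
cv2.imwrite("pics/c1.png",o)
E
```

```text
(no output)
```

View pics/c1.png

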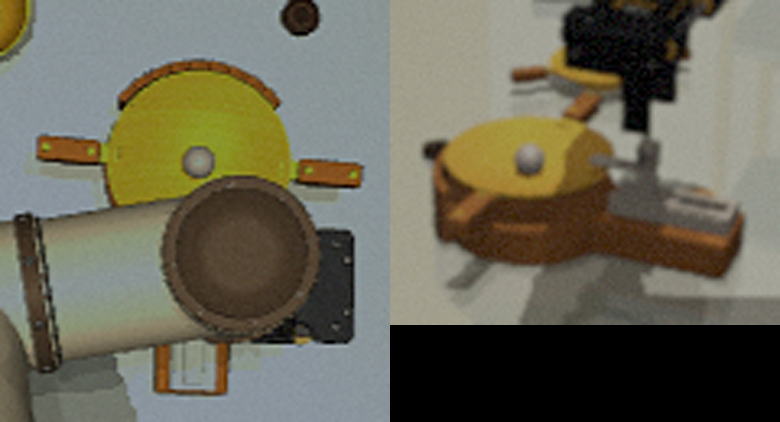

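The side view shows the near finger at about (636,130), just above the block at (650,155). That fits the finger's offset towards the camera. Next I descend and close.

Call:
jog_arm:
  series:
    - [[0, 0.02, -0.001], [0, 0, 0], 0.05]
    - [[0, 0.019, 0], [0, 0, 0], 0.05]
    - [[0, 0, 0], [0, 0, 0], 0.05]
    - [[0, 0, 0], [0, 0, 0], 0.0]
    - [[0, 0, 0], [0, 0, 0], 0.0]
    - [[0, 0, 0], [0, 0, 0], 0.0]
    - [[0, 0, 0], [0, 0, 0], 0.0]
    - [[0, 0, 0], [0, 0, 0], 0.0]

```text
time_s: 3.6
tcp_pos: [0.4943, -0.0713, 0.0789]
ee_rot: [[0.001, 0.0, -1.0], [1.0, -0.0, 0.001], [-0.0, -1.0, -0.0]]
wrist_force: [0.1, -1.5, 2.6]
gripper_width: 0.203
```

Call:
jog_arm:
  series:
    - [[0, 0, 0.005], [0, 0, 0], 0.0]
    - [[0, 0, 0.005], [0, 0, 0], 0.0]
    - [[0, 0, 0.005], [0, 0, 0], 0.0]
    - [[0, 0, 0.005], [0, 0, 0], 0.0]
    - [[0, 0, 0.005], [0, 0, 0], 0.0]
    - [[0, 0, 0.005], [0, 0, 0], 0.0]
    - [[0, 0, 0.005], [0, 0, 0], 0.0]
    - [[0, 0, 0.003], [0, 0, 0], 0.0]
    - [[0, 0, 0], [0, 0, 0], 0.0]
    - [[0, 0, 0], [0, 0, 0], 0.0]

```text
time_s: 4.85
tcp_pos: [0.457, -0.0709, 0.0789]
ee_rot: [[0.001, 0.002, -1.0], [1.0, -0.0, 0.001], [-0.0, -1.0, -0.002]]
wrist_force: [3.7, -4.5, 3.2]
gripper_width: 0.204
```

Call:
jog_arm:
  series:
    - [[0, 0, 0.002], [0, 0, 0], 0.0]
    - [[0, 0, 0.001], [0, 0, 0], 0.0]
    - [[0, 0, 0], [0, 0, 0], 0.0]

```text
time_s: 5.22
tcp_pos: [0.4568, -0.0708, 0.0789]
ee_rot: [[-0.0, 0.008, -1.0], [1.0, 0.0, -0.0], [0.0, -1.0, -0.008]]
wrist_force: [9.4, -7.9, -3.5]
gripper_width: 0.207
```

The catch is at its stop: no more motion and the force is rising. I'll relax, release and rise, then move over the right handle, which has the clearer side.

Call:
jog_arm:
  series:
    - [[0, 0, -0.002], [0, 0, 0], 0.0]
    - [[0, 0, 0], [0, 0, 0], 0.05]
    - [[0, 0, 0], [0, 0, 0], 0.05]
    - [[0, 0, 0], [0, 0, 0], 0.05]
    - [[0, -0.03, 0], [0, 0, 0], 0.05]
    - [[0, -0.03, 0], [0, 0, 0], 0.05]
    - [[0, -0.02, 0], [0, 0, 0], 0.05]
    - [[-0.03, 0, -0.045], [0, 0, 0], 0.05]
    - [[-0.03, 0, -0.045], [0, 0, 0], 0.05]
    - [[-0.028, 0, -0.039], [0, 0, 0], 0.05]

```text
time_s: 6.48
tcp_pos: [0.585, -0.1596, 0.1581]
ee_rot: [[0.001, -0.001, -1.0], [1.0, 0.001, 0.001], [0.001, -1.0, 0.001]]
wrist_force: [1.5, 0.2, 1.2]
gripper_width: 0.572
```

Call:
jog_arm:
  series:
    - [[0, 0, 0], [0, -10.7, 0], 0.05]
    - [[0, 0, 0], [0, -10.7, 0], 0.05]
    - [[0, 0, 0], [0, -10.7, 0], 0.05]
    - [[0, 0, 0], [0, -10.7, 0], 0.05]
    - [[0, 0, 0], [0, -10.7, 0], 0.05]
    - [[0, 0, 0], [0, -10.7, 0], 0.05]
    - [[0, 0, 0], [0, -10.7, 0], 0.05]
    - [[0, 0, 0], [0, -10.7, 0], 0.05]
    - [[0, 0, 0], [0, 0, 0], 0.05]
    - [[0, 0, 0], [0, 0, 0], 0.05]

```text
time_s: 7.72
tcp_pos: [0.5838, -0.1589, 0.1582]
ee_rot: [[-0.997, -0.001, -0.08], [0.08, 0.0, -0.997], [0.001, -1.0, -0.0]]
wrist_force: [-0.6, 0.7, 0.2]
gripper_width: 0.576
```

```bash
python3 - <<'E'
from h import *
s=sense(); print(s["joints"].round(1),s["wrist_force"].round(1),s["moment"].round(2))
a=capture("top")[180:310,295:415,::-1];b=capture("side")[190:290,285:405,::-1]
r=lambda i:cv2.resize(i,(390,int(390*i.shape[0]/i.shape[1])),interpolation=cv2.INTER_CUBIC)
a,b=r(a),r(b);o=np.zeros((max(len(a),len(b)),780,3),np.uint8);o[:len(a),:390]=a;o[:len(b),390:]=b
cv2.imwrite("pics/c2.png",o)
E
```

```text
[  0.1  23.1  -7.7  -0.  -59.3  -4.7] [-0.6  0.7  0.2] [ 0.02  0.08 -0.02]
```

View pics/c2.png

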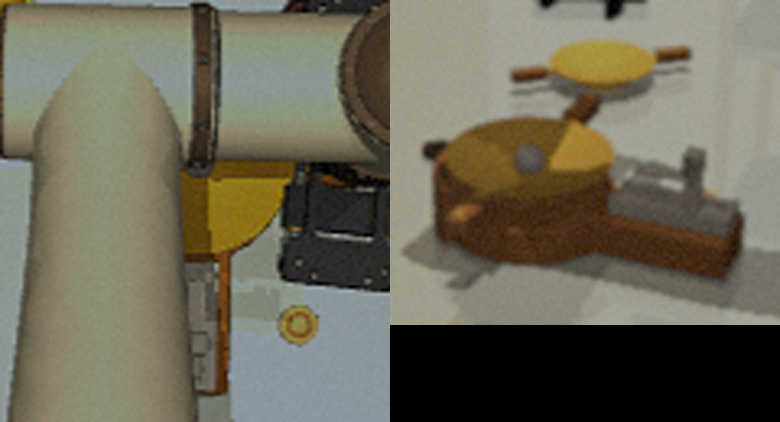

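The catch is fully back: the block is at (693,165) and the tongue is clear of the rim. The dish and ball are undisturbed. I'll descend onto the right handle and grip it.

Call:
jog_arm:
  series:
    - [[-0.003, 0.04, 0], [0, 0, 0], 0.05]
    - [[0, 0.04, 0], [0, 0, 0], 0.05]
    - [[0, 0.025, 0], [0, 0, 0], 0.05]
    - [[0, 0.013, 0], [0, 0, 0], 0.05]
    - [[0, 0, 0], [0, 0, 0], 0.05]
    - [[0, 0, 0], [0, 0, 0], 0.05]

```text
time_s: 8.57
tcp_pos: [0.5881, -0.1593, 0.0418]
ee_rot: [[-0.997, 0.002, -0.078], [0.078, -0.0, -0.997], [-0.002, -1.0, 0.0]]
wrist_force: [0.2, -0.4, -0.0]
gripper_width: 0.573
```

Call:
jog_arm:
  series:
    - [[0, 0, 0], [0, 0, 0], 0.035]
    - [[0, 0, 0], [0, 0, 0], 0.03]
    - [[0, 0, 0], [0, 0, 0], 0.027]
    - [[0, 0, 0], [0, 0, 0], 0.024]
    - [[0, 0, 0], [0, 0, 0], 0.021]
    - [[0, 0, 0], [0, 0, 0], 0.018]
    - [[0, 0, 0], [0, 0, 0], 0.015]
    - [[0, 0, 0], [0, 0, 0], 0.0]
    - [[0, 0, 0], [0, 0, 0], 0.0]
    - [[0, 0, 0], [0, 0, 0], 0.0]

```text
time_s: 9.82
tcp_pos: [0.5871, -0.1593, 0.0405]
ee_rot: [[-0.997, 0.0, -0.078], [0.078, -0.0, -0.997], [-0.0, -1.0, 0.0]]
wrist_force: [0.5, -0.2, -0.8]
gripper_width: 0.207
```

```bash
python3 - <<'E'
from h import *
s=sense(); print(s["tcp_pos"].round(4),s["wrist_force"].round(1),s["moment"].round(2))
E
```

```text
[ 0.5871 -0.1593  0.0405] [ 0.5 -0.2 -0.8] [-0.04 -0.06 -0.04]
```

Gripped, 18 mm wide. A test lift of 6 mm will check for droop.

Call:
jog_arm:
  series:
    - [[0, -0.001, 0], [0, 0, 0], 0.0]
    - [[0, -0.001, 0], [0, 0, 0], 0.0]
    - [[0, -0.001, 0], [0, 0, 0], 0.0]
    - [[0, -0.001, 0], [0, 0, 0], 0.0]
    - [[0, -0.001, 0], [0, 0, 0], 0.0]
    - [[0, -0.001, 0], [0, 0, 0], 0.0]
    - [[0, 0, 0], [0, 0, 0], 0.0]

```text
time_s: 10.7
tcp_pos: [0.5871, -0.1593, 0.0466]
ee_rot: [[-0.997, 0.0, -0.078], [0.078, -0.0, -0.997], [-0.0, -1.0, 0.0]]
wrist_force: [-0.3, 0.1, -3.5]
gripper_width: 0.21
```

```bash
python3 - <<'E'
from h import *
s=sense(); print(s["tcp_pos"].round(4),s["wrist_force"].round(1),s["moment"].round(2))
b=capture("side")[200:280,285:405,::-1]
cv2.imwrite("pics/l1.png",cv2.resize(b,None,fx=6,fy=6,interpolation=cv2.INTER_CUBIC))
E
```

```text
[ 0.5871 -0.1593  0.0466] [-0.3  0.1 -3.5] [-0.23  0.17  0.04]
```

View pics/l1.png

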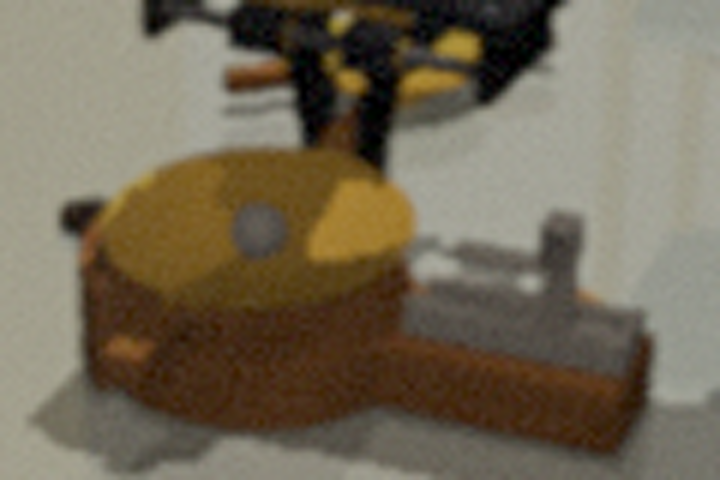

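The ball has risen only about 0.5 px at (260,230) and the free handle patch at (130,348) hasn't risen. So the dish probably drooped about 3°, with its far foot edge still on the seat. I'll quantify that.

```bash
python3 - <<'E'
from h import *
M=[];F=[];ims=[]
for i in range(6):
    ims.append(capture("side").astype(float)); s=sense(); M.append(s["moment"]);F.append(s["wrist_force"])
print(np.mean(F,0).round(2),np.mean(M,0).round(3),np.std(M,0).round(3))
old=cv2.imread("pics/side0.png").astype(np.uint8); new=np.mean(ims,0).astype(np.uint8)[:,:,::-1]
a=old[200:280,290:365];b=new[200:280,290:365]
b=cv2.convertScaleAbs(b,alpha=1.6)
a=cv2.convertScaleAbs(a,alpha=1.2)
o=cv2.resize(np.hstack([a,b]),None,fx=5.3,fy=5.3,interpolation=cv2.INTER_CUBIC)
cv2.imwrite("pics/l2.png",o)
c=np.array([.5932,-.0715]);u=np.array([-.0735,-.9973])
for lift,til in((0,0),(.006,0),(.006,2.9)):
  P=lambda r,z:(*(c+u*r), z+lift-(0.088-r)*np.sin(np.radians(til)))
  print(lift,til,"hnd outer top",(proj("side",P(-.123,.068))-[290,200])*5.3,"ball",(proj("side",P(0,.0595))-[290,200])*5.3,"rim near",(proj("side",P(-.0695,.065))-[290,200])*5.3)
E
```

```text
[ 0.16 -0.28 -3.09] [-0.257  0.164  0.025] [0.022 0.041 0.034]
0 0 hnd outer top [ 74.40325033 306.29666641] ball [197.19193122 210.52052185] rim near [130.37745546 261.32981993]
0.006 0 hnd outer top [ 73.98989316 294.91112429] ball [197.09860481 199.84820302] rim near [130.11627726 250.25839443]
0.006 2.9 hnd outer top [ 74.72388407 315.12822731] ball [197.16789733 207.77213225] rim near [130.46286162 264.95021386]
```

View pics/l2.png

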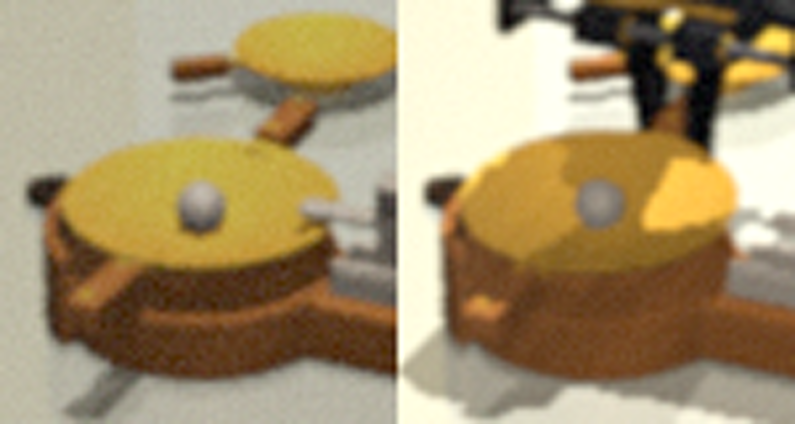

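The dish has drooped about 3° with its far foot edge still resting: the free handle end is at (88,310) against 300 before. I'll lift slowly 3 mm more, which the seat bounds to under 5°, to see whether the slip is saturated.

Call:
jog_arm:
  series:
    - [[0, -0.001, 0], [0, 0, 0], 0.0]
    - [[0, -0.001, 0], [0, 0, 0], 0.0]
    - [[0, -0.001, 0], [0, 0, 0], 0.0]
    - [[0, 0, 0], [0, 0, 0], 0.0]
    - [[0, 0, 0], [0, 0, 0], 0.0]

```text
time_s: 11.68
tcp_pos: [0.5871, -0.1593, 0.0496]
ee_rot: [[-0.997, 0.0, -0.078], [0.078, -0.0, -0.997], [-0.0, -1.0, 0.0]]
wrist_force: [0.9, 0.5, -3.2]
gripper_width: 0.201
```

```bash
cat >> h.py <<'E'
def obs():
    "mean force/moment; ball centre px in side view (dark/grey low-sat blob inside the dish)"
    M=[];F=[];I=[]
    for i in range(4):
        I.append(capture("side").astype(float)); s=sense(); M.append(s["moment"]);F.append(s["wrist_force"])
    print("F",np.mean(F,0).round(2),"M",np.mean(M,0).round(3),"tcp",s["tcp_pos"].round(4),"t",s["time_s"])
    return np.mean(I,0).astype(np.uint8)
def ballpx(im,p,r=9):
    u,v=map(int,np.round(p)); w=cv2.cvtColor(im,cv2.COLOR_RGB2HSV)[v-r:v+r+1,u-r:u+r+1]
    m=w[:,:,1]<90; y,x=np.nonzero(m); return u-r+x.mean(),v-r+y.mean(),m.sum()
E
python3 - <<'E'
from h import *
im=obs(); print(ballpx(im,(328,238)))
print(ballpx(cv2.imread("pics/side0.png")[:,:,::-1].copy(),(328,239)))
for z in(.0595,.0625,.0685): print(z,proj("side",(.5935,-.0721,z)))
E
```

```text
F [ 0.08 -0.25 -2.93] M [-0.176  0.114  0.005] tcp [ 0.5871 -0.1593  0.0496] t 11.875
(np.float64(327.56140350877195), np.float64(237.82456140350877), np.int64(57))
(np.float64(327.5), np.float64(238.26666666666668), np.int64(60))
0.0595 [327.18994187 239.60304635]
0.0625 [327.18113336 238.59775264]
0.0685 [327.16345473 236.58013497]
```

The slip is saturated: the ball rose only about 1 mm. At this fixed grip force, torsional friction between vertical fingers can't hold the dish. I'll set it back on the seat, release, and regrip with the fingers slanted inward along the bar for a longer pad contact. First I'll tilt clear of the dish and read the joints so I can work out the arm's kinematics.

Call:
jog_arm:
  series:
    - [[0, 0.001, 0], [0, 0, 0], 0.0]
    - [[0, 0.002, 0], [0, 0, 0], 0.0]
    - [[0, 0.002, 0], [0, 0, 0], 0.0]
    - [[0, 0.002, 0], [0, 0, 0], 0.0]
    - [[0, 0.001, 0], [0, 0, 0], 0.0]
    - [[0, 0.001, 0], [0, 0, 0], 0.0]
    - [[0, 0, 0], [0, 0, 0], 0.0]
    - [[0, 0, 0], [0, 0, 0], 0.025]
    - [[0, 0, 0], [0, 0, 0], 0.05]
    - [[0, 0, 0], [0, 0, 0], 0.05]

```text
time_s: 13.12
tcp_pos: [0.5869, -0.1589, 0.0402]
ee_rot: [[-0.997, -0.0, -0.077], [0.077, 0.0, -0.997], [0.001, -1.0, -0.0]]
wrist_force: [-0.4, -0.4, -1.1]
gripper_width: 0.429
```

Call:
jog_arm:
  series:
    - [[0, 0, 0], [0, 0, 0], 0.05]
    - [[0, -0.03, 0], [0, 0, 0], 0.05]
    - [[0, -0.05, 0], [0, 0, 0], 0.05]
    - [[0, -0.05, 0.02], [0, 0, 0], 0.05]
    - [[0, 0, 0.04], [0, 0, 0], 0.05]
    - [[0, 0, 0], [0, 0, 0], 0.05]

```text
time_s: 13.88
tcp_pos: [0.582, -0.2208, 0.171]
ee_rot: [[-0.997, 0.001, -0.081], [0.081, 0.0, -0.997], [-0.001, -1.0, -0.0]]
wrist_force: [0.9, 0.3, -0.5]
gripper_width: 0.579
```

```bash
python3 - <<'E'
from h import *
s=sense(); print(s["joints"].round(2).tolist(),s["tcp_pos"].round(4).tolist())
im=obs(); print(ballpx(im,(328,238)))
E
```

```text
[-5.91, 23.98, -4.2, -0.01, -61.76, 1.28] [0.582, -0.2208, 0.171]
F [ 0.37  0.18 -0.03] M [0.062 0.085 0.009] tcp [ 0.5821 -0.2185  0.1699] t 14.075
(np.float64(327.5), np.float64(238.62962962962962), np.int64(54))
```

Call:
jog_arm:
  series:
    - [[0, 0, 0], [10, 0, 0], 0.05]
    - [[0, 0, 0], [10, 0, 0], 0.05]
    - [[0, 0, 0], [10, 0, 0], 0.05]
    - [[0, 0, 0], [0, 0, 0], 0.05]

```text
time_s: 14.58
tcp_pos: [0.5812, -0.2167, 0.1682]
ee_rot: [[-0.997, -0.042, -0.059], [0.072, -0.5, -0.863], [0.006, -0.865, 0.501]]
wrist_force: [-0.3, -0.1, 0.7]
gripper_width: 0.578
```

```bash
python3 - <<'E'
from h import *
s=sense(); print(s["joints"].round(2).tolist(),s["tcp_pos"].round(4).tolist(),s["ee_rot"].round(3).tolist(),s["time_s"])
E
```

```text
[6.26, 23.67, -23.57, 36.81, -55.24, -35.07] [0.5812, -0.2167, 0.1682] [[-0.997, -0.042, -0.059], [0.072, -0.5, -0.863], [0.006, -0.865, 0.501]] 14.575
```

```bash
cat > kin.py <<'E'
import numpy as np
from scipy.optimize import least_squares
from scipy.spatial.transform import Rotation as Ro
D=np.radians
def fk(q,p,s=1):
    h,L1,e,L2,off,Lt,s6,c6=p
    E=lambda a,x:Ro.from_euler(a,D(x))
    R=E('z',q[0]); P=np.array([0,0,h]); R=R*E('y',q[1]); P=P+R.apply([0,0,L1]); R=R*E('y',-q[2]); P=P+R.apply([L2,0,e])
    R=R*E('x',s*q[3])*E('y',-q[4]); P=P+R.apply([Lt,off,0])
    R=R*E('x',s6*q[5]+c6)
    M=R.as_matrix()  # tool y = R x ; tool x = R z , tool z= R y
    return P,np.c_[M[:,2],M[:,0],M[:,1]]
# tool frame: x= jaw
data=[([-58.235,22.042,.453,0,-68.411,-14.817],(.182,-.598,.223)),([.1,23.1,-7.7,0,-59.3,-4.7],(.5838,-.1589,.1582)),
([-5.91,23.98,-4.2,-.01,-61.76,1.28],(.582,-.2208,.171)),([6.26,23.67,-23.57,36.81,-55.24,-35.07],(.5812,-.2167,.1682))]
E
python3 - <<'E'
from kin import *
for s in(1,-1):
    f=lambda p:np.concatenate([fk(q,[*p,1,0],s)[0]-np.array(t) for q,t in data])
    r=least_squares(f,[.3,.4,0.,.4,-.159,.2]); print(s,r.x.round(4),abs(r.fun).max().round(4))
    for s6 in(1,-1):
        print(s6,fk(data[3][0],[*r.x,s6,0],s)[1].round(3).tolist())
E
```

```text
1 [-1.8093  1.9986 -0.2131 -0.0963 -0.1562 -0.3069] 0.0441
1 [[0.958, -0.149, -0.245], [0.287, 0.479, 0.83], [-0.006, -0.865, 0.501]]
-1 [[0.556, -0.149, 0.818], [-0.683, 0.479, 0.551], [-0.474, -0.865, 0.164]]
-1 [ 1.623e-01  5.631e-01  3.000e-04  4.224e-01 -1.599e-01  3.063e-01] 0.0003
1 [[0.395, -0.042, -0.918], [0.787, -0.5, 0.361], [-0.474, -0.865, -0.164]]
-1 [[0.997, -0.042, 0.059], [-0.072, -0.5, 0.863], [-0.006, -0.865, -0.501]]
```

The model fits to 0.3 mm. Now I'll check reach and joint limits along the lift and turn for various finger slants.

```bash
cat >> kin.py <<'E'
p0=[.1623,.5631,.0003,.4224,-.1599,.3063,-1,180]
lo=np.array([-179.8,-69.2,-61.2,-181.2,-171.1,-9.2])
lo=np.array([-179.8,-69.2,-61.2,-181.2,-171.1,-177.4]);hi=np.array([179.8,118.1,80.6,117.6,-9.2,177.4])
def ik(P,R,q0):
    def f(q):
        a,b=fk(q,p0,-1); return np.r_[(a-P)*5,Ro.from_matrix(R.T@b).as_rotvec()]
    r=least_squares(f,np.clip(q0,lo+.01,hi-.01),bounds=(lo,hi),x_scale=50); return r.x,np.abs(r.fun).max()
c=np.array([.5932,-.0715])
def pose(phi,al,gr,z,flip=1):
    "handle azimuth phi deg, slant al below horizontal, grasp at radius gr, height z"
    u=np.array([np.cos(D(phi)),np.sin(D(phi)),0]); t=-u*np.cos(D(al))+np.array([0,0,-np.sin(D(al))])
    x=flip*np.cross([0,0,1],u)*-1  # vertical case: x yaw=phi-90
    R=np.c_[x,t,np.cross(x,t)]; return np.r_[c+gr*u[:2],z]+.019*t,R
E
python3 - <<'E'
from kin import *
import itertools
for al in(25,35,45,60):
  for flip in(1,-1):
    q=None;best=None
    for s in itertools.product((-10,20),(10,),(-20,-50),(-60,-110),(-50,-90),(-150,-60,30,120)):
      P,R=pose(-94.2,al,.092,.059,flip); x,e=ik(P,R,s)
      if e<1e-3: best=x;break
    print("al",al,"flip",flip,None if best is None else best.round(0))
    if best is None: continue
    q=best
    for phi,z in[(-94.2,.1),(-94.2,.15)]+[(f,.15) for f in np.arange(-100,-181,-5)]:
      P,R=pose(phi,al,.092,z,flip); qn,e=ik(P,R,q); 
      if phi in(-94.2,-180) or int(phi)%20==0 or e>1e-3: print("  ",phi,z,qn.round(0),"err%.3f"%e,"maxdq %.0f"%abs(qn-q).max())
      if e>1e-2: break
      q=qn
E
```

```text
al 25 flip 1 [-29.  50.  15. -55. -94.  42.]
   -94.2 0.1 [-29.  46.  15. -56. -97.  39.] err0.000 maxdq 3
   -94.2 0.15 [-29.  43.  16. -56. -99.  35.] err0.000 maxdq 4
   -100 0.15 [-31.  40.  12. -58. -95.  35.] err0.000 maxdq 5
   -120 0.15 [-36.  32.  -3. -66. -80.  35.] err0.000 maxdq 4
   -140 0.15 [-38.  25. -18. -78. -65.  38.] err0.000 maxdq 4
   -160 0.15 [-39.  18. -32. -96. -52.  45.] err0.000 maxdq 5
   -180 0.15 [ -39.   15.  -47. -127.  -46.   66.] err0.000 maxdq 9
al 25 flip -1 [ -29.   50.   15.  -55.  -94. -138.]
   -94.2 0.1 [ -29.   46.   15.  -56.  -97. -141.] err0.000 maxdq 3
   -94.2 0.15 [ -29.   43.   16.  -56.  -99. -145.] err0.000 maxdq 4
   -100 0.15 [ -31.   40.   12.  -58.  -95. -145.] err0.000 maxdq 5
   -120 0.15 [ -36.   32.   -3.  -66.  -80. -145.] err0.000 maxdq 4
   -140 0.15 [ -38.   25.  -18.  -78.  -65. -142.] err0.000 maxdq 4
   -160 0.15 [ -39.   18.  -32.  -96.  -52. -135.] err0.000 maxdq 5
   -180 0.15 [ -39.   15.  -47. -127.  -46. -114.] err0.000 maxdq 9
al 35 flip 1 [-26.  45.  12. -49. -87.  39.]
   -94.2 0.1 [-26.  42.  13. -49. -89.  
[... 2051 characters left out ...]
15 [-16.  29.   3. -32. -71.  19.] err0.000 maxdq 4
   -120 0.15 [-16.  22.  -7. -35. -58.   4.] err0.000 maxdq 4
   -140 0.15 [-12.  15. -18. -35. -43. -15.] err0.000 maxdq 6
   -160 0.15 [ -1.   9. -30. -26. -25. -48.] err0.000 maxdq 11
   -175 0.15 [  10.    7.  -45.    7.   -9. -101.] err0.021 maxdq 18
al 60 flip -1 [ -16.   37.    3.  -32.  -66. -152.]
   -94.2 0.1 [ -16.   34.    4.  -31.  -70. -155.] err0.000 maxdq 4
   -94.2 0.15 [ -16.   31.    6.  -31.  -75. -158.] err0.000 maxdq 5
   -100 0.15 [ -16.   29.    3.  -32.  -71. -161.] err0.000 maxdq 4
   -120 0.15 [ -16.   22.   -7.  -35.  -58. -176.] err0.000 maxdq 4
   -125 0.15 [ -17.   20.  -10.  -37.  -55. -177.] err0.018 maxdq 3
```

A 25° slant works smoothly through the whole turn. I'll swing the tool to that slant while clear of everything. TCP stays at y ≈ -0.217, z ≈ 0.17, and a check of the tin and small dish positions goes alongside.

```bash
python3 - <<'E'
from h import *
print("tin top",plane("top",(517,312),.1).round(3),"small dish",plane("top",(468,217),.03).round(3),plane("top",(446,191),.03).round(3),plane("top",(489,243),.03).round(3))
from kin import *
# links at grip & pregrip & final
for phi,z,back in((-94.2,.058,0),(-94.2,.058,.08),(-180,.15,0)):
    P,R=pose(phi,25,.092,z); P=P-R[:,1]*back; q,e=ik(P,R,[-29,50,15,-55,-94,42])
    pp=list(p0); pp[5]=0; A,_=fk(q,pp,-1); pp[4]=0; B,_=fk(q,pp,-1)
    print(phi,P.round(4),"wrist",A.round(3),"forearm end",B.round(3),e.round(4),q.round(0))
E
```

```text
tin top [ 0.401 -0.452  0.1  ] small dish [ 0.635 -0.356  0.03 ] [ 0.7   -0.301  0.03 ] [ 0.57  -0.408  0.03 ]
-94.2 [ 0.5877 -0.1461  0.05  ] wrist [ 0.567 -0.423  0.179] forearm end [ 0.677 -0.38   0.288] 0.0 [-29.  50.  15. -55. -94.  42.]
-94.2 [ 0.5824 -0.2184  0.0838] wrist [ 0.562 -0.495  0.213] forearm end [ 0.666 -0.45   0.326] 0.0 [ -34.   50.   22.  -53. -101.   39.]
-180 [ 0.5184 -0.0715  0.142 ] wrist [ 0.241 -0.072  0.271] forearm end [ 0.268 -0.218  0.33 ] 0.0 [ -39.   15.  -47. -127.  -46.   66.]
```

Call:
jog_arm:
  series:
    - [[0, 0, 0], [-10, 0, 0], 0.05]
    - [[0, 0, 0], [-10, 0, 0], 0.05]
    - [[0, 0, 0], [-10, 0, 0], 0.05]
    - [[0, 0, 0], [-10, 0, 0], 0.05]
    - [[0, 0, 0], [-10, 0, 0], 0.05]

```text
time_s: 15.2
tcp_pos: [0.5843, -0.2185, 0.1726]
ee_rot: [[-0.997, 0.032, -0.069], [0.076, 0.347, -0.935], [-0.006, -0.937, -0.349]]
wrist_force: [-0.4, -0.3, -1.5]
gripper_width: 0.574
```

Call:
jog_arm:
  series:
    - [[0, 0, 0], [-10, 0, 0], 0.05]
    - [[0, 0, 0], [-10, 0, 0], 0.05]
    - [[0, 0, 0], [-10, 0, 0], 0.05]
    - [[0, 0, 0], [-10, 0, 0], 0.05]
    - [[0, 0, 0], [-5, 0, 0], 0.05]
    - [[0, 0, 0], [0, 0, 0], 0.05]
    - [[0, 0, 0], [0, 0, 0], 0.05]

```text
time_s: 16.08
tcp_pos: [0.5831, -0.2191, 0.1714]
ee_rot: [[-0.997, 0.071, -0.03], [0.077, 0.903, -0.423], [-0.003, -0.424, -0.906]]
wrist_force: [0.1, -0.3, 1.4]
gripper_width: 0.575
```

```bash
cat >> kin.py <<'E'
def todo(P,R):
    from station import sense
    s=sense(); p=np.array(s["tcp_pos"]);r=np.array(s["ee_rot"])
    print("t",s["time_s"],"shift(tool)",(r.T@(P-p)).round(4),"turn",Ro.from_matrix(r.T@R).as_rotvec(degrees=True).round(2),"F",np.round(s["wrist_force"],1),"q",np.round(s["joints"]))
E
python3 -c "
from kin import *
P,R=pose(-94.2,25,.092,.058); todo(P-.08*R[:,1],R)"
```

```text
t 16.075 shift(tool) [0.001  0.0377 0.0791] turn [-0.11  0.05 -0.28] F [ 0.1 -0.3  1.4] q [ -34.   44.   24.  -55. -106.   32.]
```

Call:
jog_arm:
  series:
    - [[0.001, 0.01, 0.02], [0, 0, 0], 0.05]
    - [[0, 0.01, 0.02], [0, 0, 0], 0.05]
    - [[0, 0.01, 0.02], [0, 0, 0], 0.05]
    - [[0, 0.008, 0.019], [0, 0, -0.3], 0.05]
    - [[0, 0, 0], [0, 0, 0], 0.05]
    - [[0, 0, 0], [0, 0, 0], 0.05]

```text
time_s: 16.82
tcp_pos: [0.5817, -0.2182, 0.083]
ee_rot: [[-0.997, 0.065, -0.032], [0.073, 0.904, -0.422], [0.002, -0.423, -0.906]]
wrist_force: [-0.2, -0.3, 0.9]
gripper_width: 0.574
```

```bash
python3 - <<'E'
from kin import *
P,R=pose(-94.2,25,.092,.058); todo(P,R)
from h import *
a=capture("top")[180:310,310:430,::-1];b=capture("side")[190:290,285:405,::-1]
r=lambda i:cv2.resize(cv2.convertScaleAbs(i,alpha=1.3),(390,int(390*i.shape[0]/i.shape[1])),interpolation=cv2.INTER_CUBIC)
a,b=r(a),r(b);o=np.zeros((max(len(a),len(b)),780,3),np.uint8);o[:len(a),:390]=a;o[:len(b),390:]=b
cv2.imwrite("pics/c3.png",o)
E
```

```text
t 16.825 shift(tool) [-0.0008  0.0796 -0.0007] turn [-0.02 -0.08  0.07] F [-0.2 -0.3  0.9] q [ -34.   50.   22.  -53. -101.   39.]
```

View pics/c3.png

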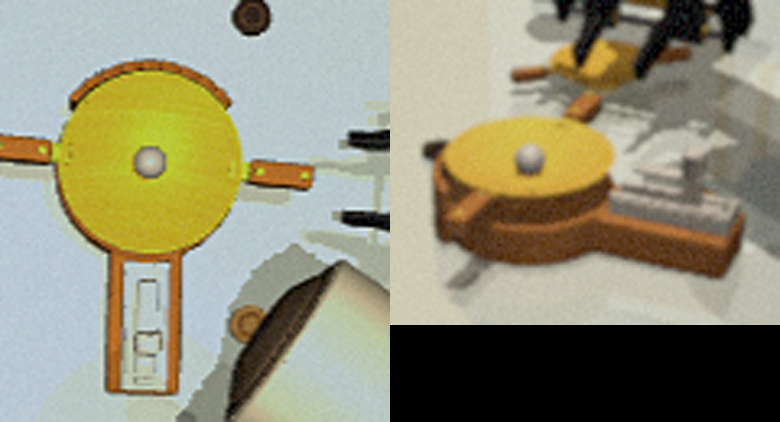

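The fingers at (368,140) and (365,217) straddle the handle line at (280,175). The dish is seated, the ball is central at (150,162) and the catch is back. I'll advance along the finger axis and close.

Call:
jog_arm:
  series:
    - [[-0.0008, 0.025, -0.0007], [0, 0, 0], 0.05]
    - [[0, 0.025, 0], [0, 0, 0], 0.05]
    - [[0, 0.015, 0], [0, 0, 0], 0.05]
    - [[0, 0.01, 0], [0, 0, 0], 0.05]
    - [[0, 0.005, 0], [0, 0, 0], 0.05]
    - [[0, 0, 0], [0, 0, 0], 0.05]
    - [[0, 0, 0], [0, 0, 0], 0.05]

```text
time_s: 17.8
tcp_pos: [0.5876, -0.1461, 0.0499]
ee_rot: [[-0.997, 0.066, -0.033], [0.073, 0.904, -0.422], [0.002, -0.423, -0.906]]
wrist_force: [-0.7, 0.3, -0.1]
gripper_width: 0.575
```

```bash
python3 -c "
from kin import *
P,R=pose(-94.2,25,.092,.058); todo(P,R)"
```

```text
t 17.8 shift(tool) [-0.0001 -0.0001 -0.0001] turn [-0.03 -0.09  0.03] F [-0.7  0.3 -0.1] q [-29.  50.  15. -55. -94.  42.]
```

Call:
jog_arm:
  series:
    - [[0, 0, 0], [0, 0, 0], 0.035]
    - [[0, 0, 0], [0, 0, 0], 0.028]
    - [[0, 0, 0], [0, 0, 0], 0.024]
    - [[0, 0, 0], [0, 0, 0], 0.02]
    - [[0, 0, 0], [0, 0, 0], 0.016]
    - [[0, 0, 0], [0, 0, 0], 0.0]
    - [[0, 0, 0], [0, 0, 0], 0.0]
    - [[0, 0, 0], [0, 0, 0], 0.0]

```text
time_s: 18.8
tcp_pos: [0.5877, -0.1455, 0.0497]
ee_rot: [[-0.997, 0.065, -0.033], [0.073, 0.904, -0.422], [0.002, -0.423, -0.906]]
wrist_force: [0.8, 0.0, -0.1]
gripper_width: 0.208
```

Gripped without disturbing anything. Another 6 mm test lift.

Call:
jog_arm:
  series:
    - [[0, -0.0004, -0.0009], [0, 0, 0], 0.0]
    - [[0, -0.0004, -0.0009], [0, 0, 0], 0.0]
    - [[0, -0.0004, -0.0009], [0, 0, 0], 0.0]
    - [[0, -0.0004, -0.0009], [0, 0, 0], 0.0]
    - [[0, -0.0004, -0.0009], [0, 0, 0], 0.0]
    - [[0, -0.0005, -0.001], [0, 0, 0], 0.0]
    - [[0, 0, 0], [0, 0, 0], 0.0]
    - [[0, 0, 0], [0, 0, 0], 0.0]

```text
time_s: 19.8
tcp_pos: [0.5875, -0.1454, 0.0558]
ee_rot: [[-0.997, 0.065, -0.033], [0.073, 0.904, -0.421], [0.002, -0.423, -0.906]]
wrist_force: [0.5, 1.1, -3.3]
gripper_width: 0.205
```

```bash
cat >> h.py <<'E'
def look(name):
    im=obs()
    a=capture("top")[180:310,295:415,::-1];b=im[180:280,285:405,::-1]
    r=lambda i:cv2.resize(cv2.convertScaleAbs(i,alpha=1.3),(390,int(390*i.shape[0]/i.shape[1])),interpolation=cv2.INTER_CUBIC)
    a,b=r(a),r(b);o=np.zeros((max(len(a),len(b)),780,3),np.uint8);o[:len(a),:390]=a;o[:len(b),390:]=b
    cv2.imwrite("pics/"+name,o); return im
E
python3 - <<'E'
from h import *
im=obs(); print("ball",ballpx(im,(328,237)))
h=cv2.cvtColor(im,cv2.COLOR_RGB2HSV); 
def hndl(h):
    m=np.zeros(h.shape[:2],bool); m[235:270,292:325]=1; return m
cv2.imwrite("pics/raw_side1.png",im[:,:,::-1])
E
```

```text
F [ 0.06 -0.38 -3.37] M [-3.087  0.324  0.019] tcp [ 0.5875 -0.1453  0.0557] t 20.0
ball (np.float64(327.9016393442623), np.float64(236.37704918032787), np.int64(61))
```

It holds now: the ball rose about 5.6 mm and Fz = 3.4 N. Continuing the lift.

Call:
jog_arm:
  series:
    - [[0, -0.0008, -0.0018], [0, 0, 0], 0.0]
    - [[0, -0.0013, -0.0027], [0, 0, 0], 0.0]
    - [[0, -0.0017, -0.0036], [0, 0, 0], 0.0]
    - [[0, -0.0021, -0.0045], [0, 0, 0], 0.0]
    - [[0, -0.0021, -0.0045], [0, 0, 0], 0.0]
    - [[0, -0.0021, -0.0045], [0, 0, 0], 0.0]
    - [[0, -0.0017, -0.0036], [0, 0, 0], 0.0]
    - [[0, -0.0013, -0.0027], [0, 0, 0], 0.0]
    - [[0, -0.0008, -0.0018], [0, 0, 0], 0.0]
    - [[0, 0, 0], [0, 0, 0], 0.0]

```text
time_s: 21.25
tcp_pos: [0.5876, -0.1454, 0.0886]
ee_rot: [[-0.997, 0.065, -0.033], [0.073, 0.904, -0.421], [0.002, -0.423, -0.906]]
wrist_force: [0.2, 0.0, -3.5]
gripper_width: 0.205
```

```bash
python3 - <<'E'
from h import *
im=look("c4.png"); print("ball",ballpx(im,(328,225)))
E
```

```text
F [-0.46 -0.15 -3.52] M [-3.101  0.307  0.   ] tcp [ 0.5875 -0.1454  0.0883] t 21.45
ball (np.float64(327.85483870967744), np.float64(225.0), np.int64(62))
```

View pics/c4.png

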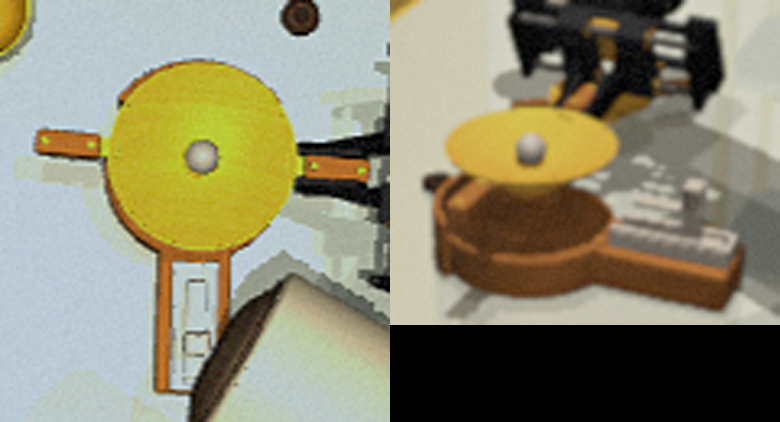

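The dish is lifted about 39 mm and level, with the ball centred at (202,157) in top crop. I'll lift another 50 mm.

Call:
jog_arm:
  series:
    - [[0, -0.0011, -0.0024], [0, 0, 0], 0.0]
    - [[0, -0.0021, -0.0045], [0, 0, 0], 0.0]
    - [[0, -0.0025, -0.0054], [0, 0, 0], 0.0]
    - [[0, -0.003, -0.0063], [0, 0, 0], 0.0]
    - [[0, -0.003, -0.0063], [0, 0, 0], 0.0]
    - [[0, -0.003, -0.0063], [0, 0, 0], 0.0]
    - [[0, -0.0025, -0.0054], [0, 0, 0], 0.0]
    - [[0, -0.0021, -0.0045], [0, 0, 0], 0.0]
    - [[0, -0.0013, -0.0027], [0, 0, 0], 0.0]
    - [[0, -0.0006, -0.0014], [0, 0, 0], 0.0]

```text
time_s: 22.75
tcp_pos: [0.5877, -0.1455, 0.1386]
ee_rot: [[-0.997, 0.065, -0.033], [0.073, 0.904, -0.421], [0.002, -0.423, -0.906]]
wrist_force: [-0.4, 0.2, -3.3]
gripper_width: 0.206
```

```bash
python3 - <<'E'
from kin import *
from h import obs,ballpx
im=obs(); print("ball",ballpx(im,(328,209)))
P,R=pose(-94.2,25,.092,.148); todo(P,R)
# per-row move for d deg about vertical through the dish axis
for d in(1,2,2.2):
    A,RA=pose(-94.2,25,.092,.148);B,RB=pose(-94.2-d,25,.092,.148)
    print(d,"shift",(RA.T@(B-A)).round(5),"turn",Ro.from_matrix(RA.T@RB).as_rotvec(degrees=True).round(3))
# joint rates along path
q=np.array([-29,43,16,-56,-99,35.]);
for f in np.arange(-94.2,-180,-2.15):
    P,R=pose(f,25,.092,.148); qn,e=ik(P,R,q); d=abs(qn-q).max(); q=qn
print("last-step max dq",d.round(2),e)
E
```

```text
F [ 0.04 -0.26 -3.8 ] M [-3.093e+00  3.220e-01  2.000e-03] tcp [ 0.5876 -0.1455  0.1383] t 22.95
ball (np.float64(327.578125), np.float64(207.53125), np.int64(64))
t 22.95 shift(tool) [-0.0001 -0.0012 -0.0013] turn [ 0.01 -0.13  0.08] F [ 0.1  0.3 -3.8] q [-29.  43.  16. -56. -99.  35.]
1 shift [ 1.31e-03  1.00e-05 -0.00e+00] turn [-0.     0.423  0.906]
2 shift [ 2.61e-03  4.00e-05 -2.00e-05] turn [-0.     0.845  1.813]
2.2 shift [ 2.87e-03  5.00e-05 -2.00e-05] turn [-0.     0.93   1.994]
last-step max dq 4.0 6.808234531696655e-12
```

Now the quarter turn about the stand axis, about 2° per row.

Call:
jog_arm:
  series:
    - [[0.0006, 0, 0], [0, 0.21, 0.45], 0.0]
    - [[0.0013, 0, 0], [0, 0.42, 0.91], 0.0]
    - [[0.002, 0, 0], [0, 0.63, 1.36], 0.0]
    - [[0.0026, 0, 0], [0, 0.85, 1.81], 0.0]
    - [[0.0026, 0, 0], [0, 0.85, 1.81], 0.0]
    - [[0.0026, 0, 0], [0, 0.85, 1.81], 0.0]
    - [[0.0026, 0, 0], [0, 0.85, 1.81], 0.0]
    - [[0.0026, 0, 0], [0, 0.85, 1.81], 0.0]
    - [[0.0026, 0, 0], [0, 0.85, 1.81], 0.0]
    - [[0.0026, 0, 0], [0, 0.85, 1.81], 0.0]

```text
time_s: 24.2
tcp_pos: [0.5659, -0.141, 0.1385]
ee_rot: [[-0.932, 0.328, -0.156], [0.363, 0.844, -0.393], [0.003, -0.423, -0.906]]
wrist_force: [0.2, -0.1, -3.2]
gripper_width: 0.204
```

```bash
python3 - <<'E'
from kin import *
from h import obs,ballpx
im=obs(); print("ball",ballpx(im,(328,208)))
P,R=pose(-111.2,25,.092,.147); todo(P,R)
E
```

```text
F [-0.15  0.06 -3.59] M [-2.855  1.255  0.083] tcp [ 0.5661 -0.1411  0.1387] t 24.4
ball (np.float64(327.969696969697), np.float64(207.46969696969697), np.int64(66))
t 24.4 shift(tool) [-0.     -0.0002 -0.0002] turn [-0.05 -0.12  0.07] F [ 0.5 -0.2 -3.8] q [-34.  36.   3. -62. -86.  35.]
```

Exactly on track and the ball is steady. Continuing.

Call:
jog_arm:
  series:
    - [[0.0013, 0, 0], [0, 0.42, 0.91], 0.0]
    - [[0.0026, 0, 0], [0, 0.85, 1.81], 0.0]
    - [[0.0026, 0, 0], [0, 0.85, 1.81], 0.0]
    - [[0.0026, 0, 0], [0, 0.85, 1.81], 0.0]
    - [[0.0026, 0, 0], [0, 0.85, 1.81], 0.0]
    - [[0.0026, 0, 0], [0, 0.85, 1.81], 0.0]
    - [[0.0026, 0, 0], [0, 0.85, 1.81], 0.0]
    - [[0.0026, 0, 0], [0, 0.85, 1.81], 0.0]
    - [[0.0026, 0, 0], [0, 0.85, 1.81], 0.0]
    - [[0.0026, 0, 0], [0, 0.85, 1.81], 0.0]

```text
time_s: 25.65
tcp_pos: [0.5446, -0.1288, 0.1386]
ee_rot: [[-0.763, 0.585, -0.276], [0.647, 0.691, -0.322], [0.003, -0.424, -0.906]]
wrist_force: [-0.3, 0.3, -3.3]
gripper_width: 0.206
```

Call:
jog_arm:
  series:
    - [[0.0026, 0, 0], [0, 0.85, 1.81], 0.0]
    - [[0.0026, 0, 0], [0, 0.85, 1.81], 0.0]
    - [[0.0026, 0, 0], [0, 0.85, 1.81], 0.0]
    - [[0.0026, 0, 0], [0, 0.85, 1.81], 0.0]
    - [[0.0026, 0, 0], [0, 0.85, 1.81], 0.0]
    - [[0.0026, 0, 0], [0, 0.85, 1.81], 0.0]
    - [[0.0026, 0, 0], [0, 0.85, 1.81], 0.0]
    - [[0.0026, 0, 0], [0, 0.85, 1.81], 0.0]
    - [[0.0026, 0, 0], [0, 0.85, 1.81], 0.0]
    - [[0.0013, 0, 0], [0, 0.42, 0.91], 0.0]

```text
time_s: 26.9
tcp_pos: [0.5282, -0.1101, 0.1387]
ee_rot: [[-0.511, 0.777, -0.367], [0.859, 0.464, -0.215], [0.003, -0.425, -0.905]]
wrist_force: [0.5, 0.6, -3.7]
gripper_width: 0.204
```

```bash
python3 - <<'E'
from kin import *
from h import obs,ballpx
im=obs(); print("ball",ballpx(im,(328,208)))
P,R=pose(-149.2,25,.092,.147); todo(P,R)
E
```

```text
F [-0.21  0.12 -3.2 ] M [-1.572  2.69   0.012] tcp [ 0.5287 -0.1106  0.1388] t 27.1
ball (np.float64(328.4193548387097), np.float64(207.67741935483872), np.int64(62))
t 27.1 shift(tool) [ 0.0005  0.0004 -0.0004] turn [-0.15 -0.13  0.09] F [-0.2  0.9 -2.8] q [-39.  22. -25. -85. -59.  41.]
```

Call:
jog_arm:
  series:
    - [[0.0013, 0, 0], [0, 0.42, 0.91], 0.0]
    - [[0.0026, 0, 0], [0, 0.85, 1.81], 0.0]
    - [[0.0026, 0, 0], [0, 0.85, 1.81], 0.0]
    - [[0.0026, 0, 0], [0, 0.85, 1.81], 0.0]
    - [[0.0026, 0, 0], [0, 0.85, 1.81], 0.0]
    - [[0.0026, 0, 0], [0, 0.85, 1.81], 0.0]
    - [[0.0026, 0, 0], [0, 0.85, 1.81], 0.0]
    - [[0.0026, 0, 0], [0, 0.85, 1.81], 0.0]
    - [[0.0026, 0, 0], [0, 0.85, 1.81], 0.0]
    - [[0.0026, 0, 0], [0, 0.85, 1.81], 0.0]

```text
time_s: 28.35
tcp_pos: [0.519, -0.0875, 0.1387]
ee_rot: [[-0.202, 0.886, -0.418], [0.979, 0.184, -0.084], [0.003, -0.426, -0.905]]
wrist_force: [-0.4, -0.1, -2.9]
gripper_width: 0.205
```

Call:
jog_arm:
  series:
    - [[0.0026, 0, 0], [0, 0.85, 1.81], 0.0]
    - [[0.0026, 0, 0], [0, 0.85, 1.81], 0.0]
    - [[0.0026, 0, 0], [0, 0.85, 1.81], 0.0]
    - [[0.0026, 0, 0], [0, 0.85, 1.81], 0.0]
    - [[0.0019, 0, 0], [0, 0.63, 1.36], 0.0]
    - [[0.0013, 0, 0], [0, 0.42, 0.91], 0.0]
    - [[0.0007, 0, 0], [0, 0.21, 0.45], 0.0]
    - [[0, 0, 0], [0, 0, 0], 0.0]
    - [[0, 0, 0], [0, 0, 0], 0.0]
    - [[0, 0, 0], [0, 0, 0], 0.0]

```text
time_s: 29.6
tcp_pos: [0.5176, -0.0737, 0.1389]
ee_rot: [[-0.014, 0.905, -0.426], [1.0, 0.014, -0.004], [0.002, -0.426, -0.905]]
wrist_force: [0.3, 0.1, -3.2]
gripper_width: 0.204
```

```bash
python3 - <<'E'
from kin import *
from h import look,ballpx
im=look("c5.png"); print("ball",ballpx(im,(328,208)))
P,R=pose(-180.2,25,.092,.147); todo(P,R)
E
```

```text
F [ 0.5   0.02 -3.55] M [-0.061  3.117  0.009] tcp [ 0.5175 -0.0735  0.1388] t 29.8
ball (np.float64(328.5), np.float64(207.63636363636363), np.int64(66))
t 29.85 shift(tool) [ 0.0023  0.0008 -0.0006] turn [-0.24  0.32  0.99] F [-0.4 -0.5 -2.6] q [ -39.   16.  -46. -125.  -46.   65.]
```

View pics/c5.png

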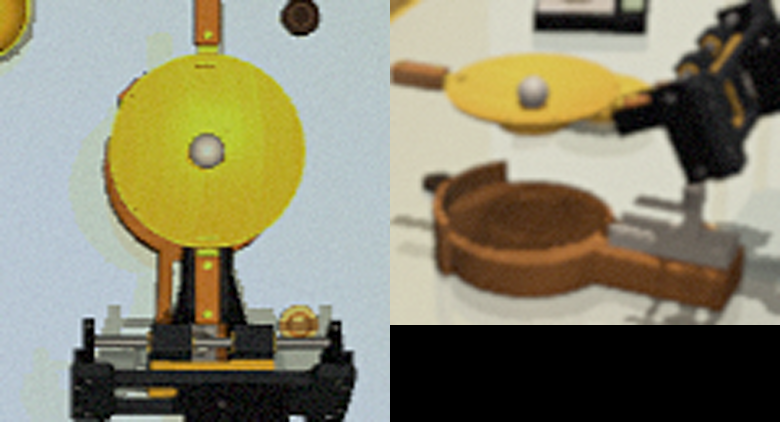

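The free handle points up-image over the lip and the ball is centred on the dish at (207,150). The held handle is on the catch side. One numeric level check on the free handle's position, then I hand in.

```bash
python3 - <<'E'
from h import *
lift=.0889
for til in(-4,0,4):
    z=.035+.033+lift-(.092+.1)*np.sin(np.radians(til)); zb=.0595+lift-.092*np.sin(np.radians(til))
    q=proj("side",(.593+.1,-.0725,z)); b=proj("side",(.593,-.0725,zb)); print(til,"handle grip top in crop",(q-[285,180])*3.25+[390,0],"ball px",b)
t=capture("top")
print("free handle top xy",plane("top",(295+207/3.25,180+15/3.25),.157).round(3),"ball",plane("top",(295+207/3.25,180+150/3.25),.148).round(3))
finish_job(); 
E
```

```text
-4 handle grip top in crop [412.21110976  49.85274474] ball px [327.14179803 206.4474098 ]
0 handle grip top in crop [412.93952588  65.27237664] ball px [327.1614118 208.7570503]
4 handle grip top in crop [413.66037586  80.53184294] ball px [327.18092491 211.05483638]
free handle top xy [ 0.685 -0.071  0.157] ball [ 0.59  -0.073  0.148]
the job is handed in; nothing more can be done
```

The job is handed in. The dish is held by its right handle on the catch side, about 89 mm above its seat, and the free handle points out over the lip. `finish_job` gives no verdict, so whether it passed isn't known.

**What I did:**
- **Catch:** I slid it back until it stopped moving and the force rose.
- **First grip:** with the fingers pointing straight down, the dish slipped and drooped about 3–5° in a small test lift. Its far foot edge stayed on the seat, so I set it back down.
- **Second grip:** I regripped with the fingers slanted 25° below horizontal along the handle bar. This held at the fixed grip force.
- **Lift and turn:** I lifted the dish straight up, then turned it about the stand's axis in small steps.

**Last checks (about 30 s of the 67 s used):**
- **Squareness:** about 1° off, with the dish centre within a few mm of the stand's axis.
- **Ball:** it sits in the middle of the dish in the last pictures.
- **Level:** the free handle's height in the side view fits level to within about 2°, judged by eye.
- **Grip:** steady, carrying about 3.5 N.
- **Catch and bystanders:** the catch was back when last seen clearly, before the turn. I had no contact with the bystanders. The coins and the part of the bowl in the last crop looked unmoved, but I did not look at the tin and coin case again.

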